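# Reset the tripped pump breaker under a gas sampler's spring hatch

### The arm

A 6-joint arm with a two-finger parallel gripper is mounted at the origin on the work surface. World frame = base frame: x ahead of the robot, y to its left, z up, the work surface at z = 0. Lengths are in m, angles in degrees, forces in N, time in s.
With the tool pointing down it reaches from about 0.35 to 0.875 m from the base axis. Payload 4.2 kg.
Tool frame: the origin (TCP) lies at the very end of the fingers, on their centre line; the grasp point (between the pads) lies 19 mm behind it (r.grip_point_offset is the distance from the TCP to the grasp point, in m); z points along the fingers, y is the line along which they close (so a half turn about z gives the same grasp; the last joint's range is limited). The gripper opens to 87 mm and grips with 3 to 60 N. Pads are 19 mm wide; open, the fingers measure 117 mm over their backs; the gripper's body (75 mm by 190 mm) begins 51 mm behind the grasp point.
Start: joints at [91.478, 22.042, 0.453, 0, -68.411, -14.817], TCP at [0.144, 0.608, 0.223] pointing down, gripper open.
Joint ranges: [-179.83, 179.83], [-69.29, 118.12], [-61.27, 80.66], [-181.25, 117.63], [-171.15, -9.14], [-177.46, 177.46]. Speed limits (degrees/s): [159.86, 159.86, 180, 180, 180, 180].

### API

Orientations are given as a 3x3 rotation matrix whose columns are the frame's x, y, z axes.
In Python, from station import r, cams gives the robot as it stands. The module is installed in compiled form; this text tells all that it offers.
- The arm moves only by the shell command python3 -m handwheel 'ROWS'. ROWS is JSON, a list that holds one entry, the list of rows, each a list of 7 numbers: the turn, a rotation vector about the tool's x, y, z in units of 6 degrees (1.0 is 6 degrees), then the shift along the tool's x, y, z in m, then the finger opening in m, from 0 to 0.087. In form: [[[ax, ay, az, x, y, z, jaw], ...]]. A call has 1 to 12 rows; each row shifts and turns the commanded pose from where the row before left it, along the tool's axes as they then stand; what a row does not reach is not made up. A row lasts 1/10 s, in which the tool goes at most 50 mm and 8.59 degrees, less where a joint would pass 70% of its speed; a pose out of reach is approached as far as the arm can. A call with a gripper value outside its range is refused whole. The fingers move at their own pace and stop on an object; the grip force is fixed at half the most. Time passes only in rows, so rows that do not move let the fingers close. It gives the time, the measured TCP pose, the force, the opening and the grip force at its end, in the units of the state.
- r.sense(): the state, without advancing time (a new reading comes with each control period).
- cams.capture(name): name is "side" or "top" or "wrist"; returns the picture (400x640x3 uint8, red, green, blue); there is no depth.
- cams.get_calibration(name): a dict with "camera_matrix" (3x3 intrinsics, pixels), "rvec" (rotation vector, rad) and "tvec" (3), from world to camera coordinates, as OpenCV has them; the wrist camera has in their place "T_tool_cam" (4x4, takes a point from camera to tool coordinates, whose origin is the TCP and whose axes are the flange's). Camera axes: x right, y down, z forward; pixel columns grow to the right and rows downward; lengths in m; the calibration is good to about 2 mm. A picture is of the moment at which its call begins: read the wrist's pose just before it. get_calibration takes no time and is no camera call.
- r.finish_job(): hands the job in; it is judged then, once.
The state is a dict: "time_s": time; "joints": joint angles; "joint_velocities": joint speeds; "effort": joint torques, N m; "tcp_pos": TCP position; "ee_rot": TCP orientation; "wrist_force": force on the tool from outside, world axes, zero at the start; "moment": the same for the moment, N m; "gripper_width": opening from 0.0 (shut) to 1.0 (fully open); "gripper_force": force on a finger pad.
Only numpy, scipy, OpenCV 4.12 (cv2) and the standard library are available. Lean on these libraries where they do the work, as an engineer would, in place of code of your own. Each camera call takes 0.05 s, during which the arm holds its last target. There are 200 camera calls.

### The job

The sample pump of the field gas sampler has tripped its breaker. With a fingertip press the front edge of the sampler's closed hatch down until the touch catch lets go and the hatch springs ajar, push the hatch the rest of the way over until it lies back against its stop, and then press the popped-out breaker button fully in. Work with light touches and grip nothing; leave the hatch open, and leave the other two breakers and the loose filter, union, flask, mug and screwdriver alone.

Things in the scene. Friction and masses are not known exactly. Their poses are not given: they have to be found in the camera images.
- sampler: Field gas sampler: fixed blue transit case, 300 mm deep (x) by 440 mm wide (y), flat aluminium panel on top 150 mm above the table. Origin: centre of its underside. x points level from its front (handle, robot side) to its back, z up. The hatch is mid-panel over a recess 36 mm deep. Gas fittings 26 mm high stand 48 mm behind the hinge line; loose things stand 50 mm left and right of the hatch.
- hatch (a joint): Angle, rad: 0 shut and flush, growing as it opens. Slate-grey flap, 138 mm hinge to front edge, 156 wide, 4 thick, smooth, 0.12 to 0.19 kg, opens up and over to the back. Pushed in 3 to 4 mm at the front edge (about 6 N; stop at -0.036) its catch lets go; when let up, a spring lifts it ajar to about 0.6. Short of upright (1.57) it falls back to ajar, beyond it falls open to its stop at 1.9.
- hatch_press (a point): The spot to press: top face of the shut hatch, centre of an orange dot with a black rim, 20 mm across, 16 mm behind the front edge at mid-width, over the touch catch. Moves with the hatch.
- hatch_edge (a point): Middle of the hatch's free front edge, half-way through its thickness. Moves with the hatch; ajar, it is about 75 mm above the panel.
- hatch_hinge (a point): Middle of the hatch's hinge axis, fixed on the sampler at its y = 0, x = +55 mm, 148 mm above the table. The axis runs along the sampler's y.
- pump_breaker (a joint): How far the pump's breaker button stands out, m: 0 fully in (reset), 0.008 fully out. It starts 6 to 8 mm out, in any of three places in a row along the sampler's y; the other two are in. Out, it shows a red ring, 17 mm across, under its black cap. Pushed straight down with about 4 to 6 N it goes in and stays where it is left.
- pump_button (a point): Centre of the top of the pump breaker's button: black cap 13 mm across over a collar 19 mm across. Fully in, its top is 8 mm above the collar and 18 mm below the sampler's panel. Next breaker 46 mm off; recess walls 34 mm or more off. The recess is covered until the hatch is open.
- heater_breaker: Button of the heater breaker, like the pump's but fully in: leave it alone. Origin: centre of its top face.
- logger_breaker: Button of the logger breaker, like the pump's but fully in: leave it alone. Origin: centre of its top face.
- filter: Spare in-line filter, white plastic with a blue band, 39 mm across, 60 mm high, standing loose on the sampler's panel to one side of the hatch. Leave it. Origin: centre of its underside.
- union: Brass tube union, 28 mm across, 36 mm high, standing loose on the sampler's panel to the other side of the hatch. Leave it. Origin: centre of its underside.
- flask: Steel drinking flask with a black lid, 72 mm across, 256 mm high, on the table to the robot's right. Leave it. Origin: centre of its underside.
- mug: Blue mug, 80 mm across, 95 mm high, on the table to the robot's left. Leave it. Origin: centre of its underside.
- driver: Screwdriver with an orange handle, 200 mm long, lying on the table to the right. Leave it. Origin: middle of its underside.

How it is judged:
By the outcome, as a careful person would: the job done as asked, in the order asked, and still so for the second after the job is handed in, with the robot touching nothing.
It also fails if it takes over 58 s, if anything falls off the work surface, if the arm or the gripper's body presses on something with over 40 N, if the wrist force passes 120 N, or if a joint passes its speed limit or range.

## Working session

There is one attempt and no reset: what is moved stays moved. The work goes in short steps, Python scripts to look and compute and a shell command to move; the robot and the scene stay as the last step left them, time stands still between calls to the robot, and variables do not carry over. Pictures are saved under pics/ and viewed, at most 10 in all, crops included, and the job is handed in when it is done.

```bash
mkdir -p pics; python3 - <<'E'
from station import r,cams
import cv2,numpy as np
s=r.sense();print({k:np.round(v,3).tolist() for k,v in s.items()})
for n in ("top","side"):
    im=cams.capture(n);cv2.imwrite(f"pics/{n}0.png",im[:,:,::-1])
    c=cams.get_calibration(n);print(n,{k:np.round(v,3).tolist() for k,v in c.items()})
print(cams.get_calibration("wrist"))
E
```

```text
{'time_s': 0.0, 'joints': [91.478, 22.091, 0.379, -0.031, -68.412, -14.817], 'joint_velocities': [-0.022, 0.048, 0.059, -0.089, -0.018, -0.011], 'effort': [0.0, -39.067, 18.741, 4.22, 0.011, -0.0], 'tcp_pos': [0.144, 0.608, 0.221], 'ee_rot': [[0.973, -0.231, -0.0], [-0.231, -0.973, -0.002], [0.0, 0.002, -1.0]], 'wrist_force': [-0.099, 0.505, 0.069], 'moment': [0.002, 0.0, 0.032], 'gripper_force': 0.0, 'gripper_width': 1.001}
top {'camera_matrix': [[383.62, 0.0, 317.646], [0.0, 383.62, 200.092], [0.0, 0.0, 1.0]], 'rvec': [2.173, -2.151, 0.116], 'tvec': [-0.003, 0.553, 1.373]}
side {'camera_matrix': [[491.942, 0.0, 316.249], [0.0, 491.942, 192.751], [0.0, 0.0, 1.0]], 'rvec': [2.104, -0.147, 0.07], 'tvec': [-0.509, 0.144, 1.401]}
{'camera_matrix': array([[296.9418398 ,   0.        , 323.64160545],
       [  0.        , 296.9418398 , 199.512618  ],
       [  0.        ,   0.        ,   1.        ]]), 'T_tool_cam': array([[ 7.48795613e-04, -9.54575182e-01, -2.97969228e-01,
         8.15911403e-02],
       [ 9.99999670e-01,  8.08375150e-04, -7.67176192e-05,
         5.29463177e-04],
       [ 3.14103655e-04, -2.97969073e-01,  9.54575473e-01,
        -1.62714344e-01],
       [ 0.00000000e+00,  0.00000000e+00,  0.00000000e+00,
         1.00000000e+00]])}
```

View pics/top0.png

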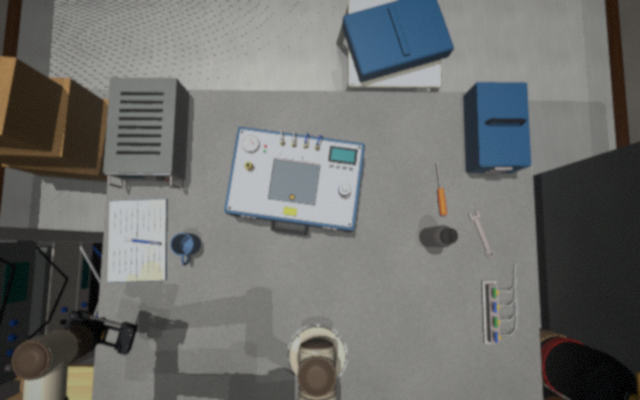

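View pics/side0.png

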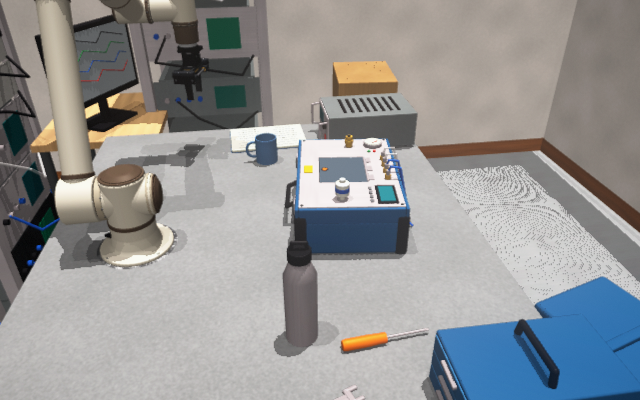

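The top view shows the hatch at about (268–320, 158–206), the orange dot at about (292,197), the union on the left at (250,166) and the filter on the right at (345,190). The side view agrees: dot at (325,169), filter at (342,188).

```bash
cat > h.py <<'E'
import cv2,numpy as np
from station import r,cams
def cam(n,s=None):
    c=cams.get_calibration(n);K=np.array(c["camera_matrix"])
    if n=="wrist":
        T=np.eye(4);T[:3,:3]=s["ee_rot"];T[:3,3]=s["tcp_pos"];W=T@np.array(c["T_tool_cam"])
        return K,W[:3,:3],W[:3,3]
    R=cv2.Rodrigues(np.array(c["rvec"],float))[0];return K,R.T,-R.T@np.array(c["tvec"]).ravel()
def onplane(C,uv,z):
    K,R,o=C;d=R@np.linalg.solve(K,[uv[0],uv[1],1.]);return o+d*(z-o[2])/d[2]
def blobs(im,lo,hi,roi,amin=8):
    hsv=cv2.cvtColor(im,cv2.COLOR_RGB2HSV);m=cv2.inRange(hsv,np.array(lo),np.array(hi))
    k=np.zeros_like(m);x0,y0,x1,y1=roi;k[y0:y1,x0:x1]=m[y0:y1,x0:x1]
    n,l,st,ce=cv2.connectedComponentsWithStats(k)
    return [(ce[i],st[i],l==i) for i in range(1,n) if st[i,4]>=amin]
E
python3 - <<'E'
from h import *
np.set_printoptions(precision=4,suppress=True)
im=cv2.imread("pics/top0.png")[:,:,::-1].copy();C=cam("top")
hsv=cv2.cvtColor(im,cv2.COLOR_RGB2HSV);print(hsv[180,290],hsv[197,292],hsv[160,330],im[180,290])
for c,st,m in blobs(im,(5,120,100),(20,255,255),(268,185,320,206),3): print("dot",c,st,onplane(C,c,.15))
for c,st,m in blobs(im,(0,0,70),(180,90,160),(260,150,330,212),300):
    cn=max(cv2.findContours(m.astype(np.uint8),0,2)[0],key=cv2.contourArea);re=cv2.minAreaRect(cn)
    print("hatch",re);P=[onplane(C,p,.15) for p in cv2.boxPoints(re)];print(np.array(P));P=np.array(P);print(np.linalg.norm(P-np.roll(P,1,0),axis=1),P.mean(0))
im=cv2.imread("pics/side0.png")[:,:,::-1].copy();C=cam("side")
for c,st,m in blobs(im,(5,120,100),(20,255,255),(315,160,335,180),3): print("dot",c,st,onplane(C,c,.15))
E
```

```text
[100  27 141] [ 21 130 174] [ 95  15 100] [126 136 141]
hatch ((293.8012390136719, 181.29107666015625), (47.8751106262207, 41.79502487182617), 7.765166282653809)
[[ 0.5424  0.1712  0.15  ]
 [ 0.684   0.1556  0.15  ]
 [ 0.6632 -0.0056  0.15  ]
 [ 0.5222  0.012   0.15  ]]
[0.1605 0.1424 0.1625 0.1421] [0.603  0.0833 0.15  ]
dot [324.0833 168.75  ] [322 168   5   3  12] [0.5501 0.0869 0.15  ]
```

```bash
python3 -m handwheel '[[[0,0,0,0.0368,0.0294,-0.005,0],[0,0,0,0.0368,0.0294,-0.005,0],[0,0,0,0.0368,0.0294,-0.005,0],[0,0,0,0.0368,0.0294,-0.005,0],[0,0,0,0.0368,0.0294,-0.005,0],[0,0,0,0.0368,0.0294,-0.005,0],[0,0,0,0.0368,0.0294,-0.005,0],[0,0,0,0.0368,0.0294,-0.005,0],[0,0,0,0.0368,0.0294,-0.005,0],[0,0,0,0.0368,0.0294,-0.005,0],[0,0,0,0.0368,0.0294,-0.005,0],[0,0,0,0.0368,0.0294,-0.005,0]]]'
python3 -m handwheel '[[[0,0,0,0.0368,0.0294,0,0],[0,0,0,0.0368,0.0294,0,0],[0,0,1.4,0,0,0,0],[0,0,1.4,0,0,0,0],[0,0,1.4,0,0,0,0],[0,0,1.4,0,0,0,0],[0,0,1.4,0,0,0,0],[0,0,1.4,0,0,0,0],[0,0,1.4,0,0,0,0],[0,0,1.4,0,0,0,0],[0,0,1.4,0,0,0,0],[0,0,1.4,0,0,0,0]]]'
python3 -c "
from station import r
s=r.sense();print(s['joints'],s['ee_rot'])"
```

```text
time_s: 1.3
tcp_pos: [0.4931, 0.1612, 0.2826]
ee_rot: [[0.973, -0.231, -0.0], [-0.231, -0.973, 0.0], [-0.0, 0.0, -1.0]]
wrist_force: [0.5, 1.4, 0.7]
gripper_width: 0.034
gripper_force: 0.0
time_s: 2.5
tcp_pos: [0.5502, 0.0887, 0.282]
ee_rot: [[-0.134, -0.991, -0.001], [-0.991, 0.134, -0.0], [0.0, 0.001, -1.0]]
wrist_force: [1.2, -0.4, 0.2]
gripper_width: 0.007
gripper_force: 0.0
[ 2.58153577e+01  1.33486570e+01 -3.42617878e+00 -1.87188686e-02
 -7.32913647e+01 -3.34989745e+01] [[-1.33795860e-01 -9.91008216e-01 -1.17635797e-03]
 [-9.91008842e-01  1.33796208e-01 -2.21460661e-04]
 [ 3.76861570e-04  1.13615063e-03 -9.99999284e-01]]
```

```bash
python3 -m handwheel '[[[0,0,1.4,0,0,0,0],[0,0,1.4,0,0,0,0],[0,0,1.4,0,0,0,0],[0,0,1.4,0,0,0,0],[0,0,1.4,0,0,0,0],[0,0,1.4,0,0,0,0],[0,0,1.4,0,0,0,0],[0,0,1.4,0,0,0,0],[0,0,1.4,0,0,0,0],[0,0,1.4,0,0,0,0],[0,0,0.9,0,0,0,0],[0,0,0,0,0,0,0]]]'
python3 - <<'E'
from h import *
np.set_printoptions(precision=4,suppress=True)
s=r.sense();im=cams.capture("wrist");cv2.imwrite("pics/w1.png",im[:,:,::-1]);C=cam("wrist",s)
print(s["joints"])
for c,st,m in blobs(im,(5,130,120),(22,255,255),(0,0,640,400),30): print("dot",c,st,onplane(C,c,.15))
K,R,o=C;t=np.array(s["tcp_pos"]);p=K@(R.T@(t-o));print("tcp px",p/p[2])
E
```

```text
time_s: 3.7
tcp_pos: [0.5502, 0.0887, 0.282]
ee_rot: [[-0.993, 0.117, -0.001], [0.117, 0.993, -0.0], [0.001, -0.0, -1.0]]
wrist_force: [-0.1, -0.3, -0.7]
gripper_width: 0.01
gripper_force: 0.0
[  25.8121   13.3489   -3.4202   -0.016   -73.29   -122.5379]
dot [308.9452 146.726 ] [303 131  23  27  73] [0.5033 0.0793 0.15  ]
dot [324.7516 191.9673] [318 186  15  13 153] [0.5511 0.0894 0.15  ]
dot [472.8481 268.1519] [462 263  24  14  79] [0.6587 0.2441 0.15  ]
tcp px [324.1746 250.3327   1.    ]
```

View pics/w1.png

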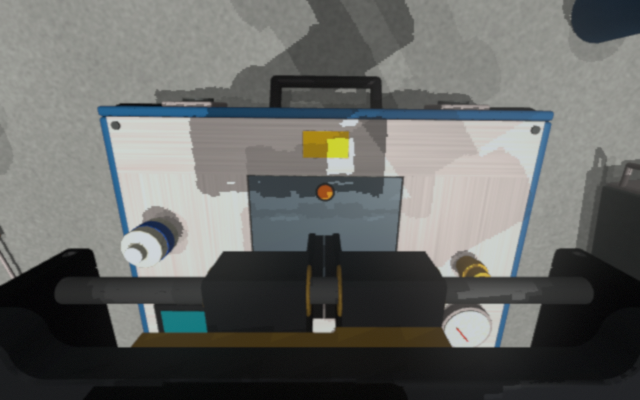

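The dot is at pixel (325,192), which projects to (0.551, 0.089), within 1 mm of the TCP. The filter is at about (148,243) and the union at about (472,268). I'll work out their sampler-frame positions to check clearance for the wide gripper body.

```bash
python3 - <<'E'
from h import *
np.set_printoptions(precision=4,suppress=True)
C=cam("top");Cs=cam("side");a=np.deg2rad(-7);X=np.array([np.cos(a),np.sin(a)]);Y=np.array([-X[1],X[0]])
d=np.array([.551,.0893])
for n,uv,z,cc in (("filter",(345,190),.2,C),("filter_s",(342,182),.205,Cs),("union",(250,166),.18,C),("union_s",(348.5,141),.17,Cs)):
    p=onplane(cc,uv,z)[:2];print(n,p,(p-d)@X,(p-d)@Y)
E
python3 -m handwheel '[[[0,0,0,0,0,0.03,0],[0,0,0,0,0,0.03,0],[0,0,0,0,0,0.03,0],[0,0,0,0,0,0.03,0],[0,0,0,0,0,0.005,0],[0,0,0,0,0,0.002,0]]]'
```

```text
filter [ 0.5676 -0.0859] 0.037851594350719664 -0.1718337627231215
filter_s [ 0.5702 -0.0949] 0.041504134062216674 -0.1805187695135231
union [0.6474 0.2269] 0.07892461654538267 0.1482889515153014
union_s [0.6499 0.225 ] 0.08157550418956548 0.14677394506223387
time_s: 4.35
tcp_pos: [0.5505, 0.0886, 0.1553]
ee_rot: [[-0.993, 0.116, -0.001], [0.116, 0.993, -0.001], [0.001, -0.001, -1.0]]
wrist_force: [0.5, 0.0, 0.3]
gripper_width: 0.005
gripper_force: 0.0
```

```bash
python3 -m handwheel '[[[0,0,0,0,0,0.0025,0],[0,0,0,0,0,0.0015,0],[0,0,0,0,0,0.0015,0],[0,0,0,0,0,0.001,0],[0,0,0,0,0,0.001,0],[0,0,0,0,0,0,0]]]'
```

```text
time_s: 4.95
tcp_pos: [0.551, 0.089, 0.1491]
ee_rot: [[-0.993, 0.117, 0.002], [0.117, 0.993, 0.0], [-0.002, 0.001, -1.0]]
wrist_force: [-0.8, 0.4, 4.7]
gripper_width: 0.008
gripper_force: 2.4
```

```bash
python3 -m handwheel '[[[0,0,0,0,0,0.001,0],[0,0,0,0,0,0.001,0],[0,0,0,0,0,0,0]]]'; python3 -m handwheel '[[[0,0,0,0,0,0.001,0],[0,0,0,0,0,0,0]]]'
```

```text
time_s: 5.25
tcp_pos: [0.551, 0.0889, 0.1474]
ee_rot: [[-0.993, 0.117, 0.002], [0.117, 0.993, 0.0], [-0.002, 0.001, -1.0]]
wrist_force: [-1.5, 0.6, 6.0]
gripper_width: 0.005
gripper_force: 3.1
time_s: 5.45
tcp_pos: [0.551, 0.0889, 0.1464]
ee_rot: [[-0.993, 0.117, 0.002], [0.117, 0.993, 0.0], [-0.002, 0.001, -1.0]]
wrist_force: [-1.8, 1.0, 6.5]
gripper_width: 0.004
gripper_force: 3.2
```

```bash
python3 -m handwheel '[[[0,0,0,0,0,0.001,0],[0,0,0,0,0,0,0]]]'; python3 -m handwheel '[[[0,0,0,0,0,0.0008,0],[0,0,0,0,0,0,0]]]'
```

```text
time_s: 5.65
tcp_pos: [0.5511, 0.089, 0.1462]
ee_rot: [[-0.993, 0.116, 0.002], [0.116, 0.993, 0.0], [-0.002, 0.0, -1.0]]
wrist_force: [-3.3, 0.7, 10.4]
gripper_width: 0.003
gripper_force: 4.9
time_s: 5.85
tcp_pos: [0.5511, 0.089, 0.1461]
ee_rot: [[-0.993, 0.116, 0.003], [0.116, 0.993, 0.0], [-0.002, 0.0, -1.0]]
wrist_force: [-5.1, 0.5, 13.0]
gripper_width: 0.001
gripper_force: 6.5
```

```bash
python3 -m handwheel '[[[0,0,0,0,0,-0.006,0],[0,0,0,0.01,0,-0.015,0],[0,0,0,0.025,0,-0.02,0],[0,0,0,0.025,0,-0.02,0],[0,0,0,0,0,0,0],[0,0,0,0,0,0,0],[0,0,0,0,0,0,0]]]'
python3 - <<'E'
from h import *
im=cams.capture("side");cv2.imwrite("pics/s2.png",cv2.resize(im[80:260,240:440,::-1],None,fx=3,fy=3))
E
```

```text
time_s: 6.55
tcp_pos: [0.491, 0.0957, 0.2034]
ee_rot: [[-0.993, 0.118, -0.001], [0.118, 0.993, -0.0], [0.001, -0.001, -1.0]]
wrist_force: [-0.2, -0.7, 0.8]
gripper_width: 0.005
gripper_force: 0.0
```

View pics/s2.png

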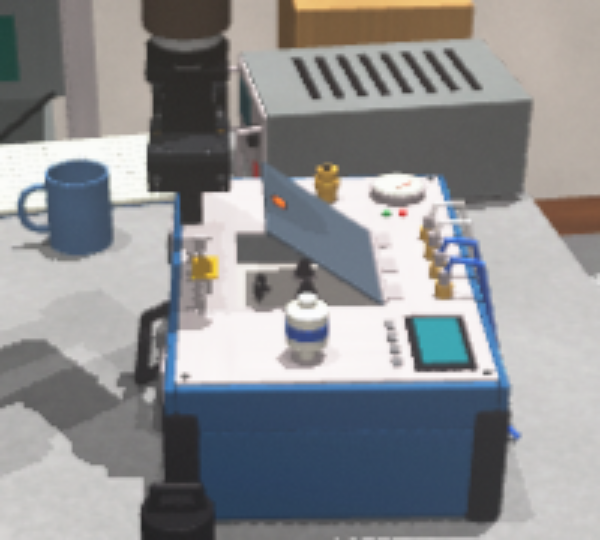

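The hatch is ajar: its edge with the dot shows at crop (280,200), and the recess is visible beneath it. Next I push the edge along its arc.

```bash
python3 -m handwheel '[[[0,0,0,-0.025,0,0,0],[0,0,0,-0.02,0,0,0],[0,0,0,-0.01,0,-0.002,0],[0,0,0,-0.010,0,-0.012,0],[0,0,0,-0.011,0,-0.012,0],[0,0,0,-0.010,0,-0.009,0],[0,0,0,-0.011,0,-0.008,0],[0,0,0,-0.012,0,-0.007,0],[0,0,0,-0.013,0,-0.006,0]]]'
```

```text
time_s: 7.5
tcp_pos: [0.6121, 0.0811, 0.26]
ee_rot: [[-0.993, 0.118, -0.002], [0.118, 0.993, -0.001], [0.002, -0.001, -1.0]]
wrist_force: [-0.2, 0.8, 0.9]
gripper_width: -0.003
gripper_force: 0.6
```

```bash
python3 -m handwheel '[[[0,0,0,-0.013,0,-0.004,0],[0,0,0,-0.014,0,-0.003,0],[0,0,0,-0.012,0,-0.001,0],[0,0,0,-0.011,0,-0.001,0],[0,0,0,-0.01,0,0,0],[0,0,0,-0.008,0,0,0],[0,0,0,-0.008,0,0,0],[0,0,0,0,0,0,0],[0,0,0,0,0,0,0],[0,0,0,0,0,0,0]]]'
python3 - <<'E'
from h import *
im=cams.capture("side");cv2.imwrite("pics/s3.png",cv2.resize(im[80:260,240:440,::-1],None,fx=3,fy=3))
E
```

```text
time_s: 8.5
tcp_pos: [0.6873, 0.0727, 0.2694]
ee_rot: [[-0.993, 0.117, 0.0], [0.117, 0.993, 0.0], [-0.0, 0.0, -1.0]]
wrist_force: [-0.5, -0.4, -0.4]
gripper_width: 0.003
gripper_force: 0.0
```

View pics/s3.png

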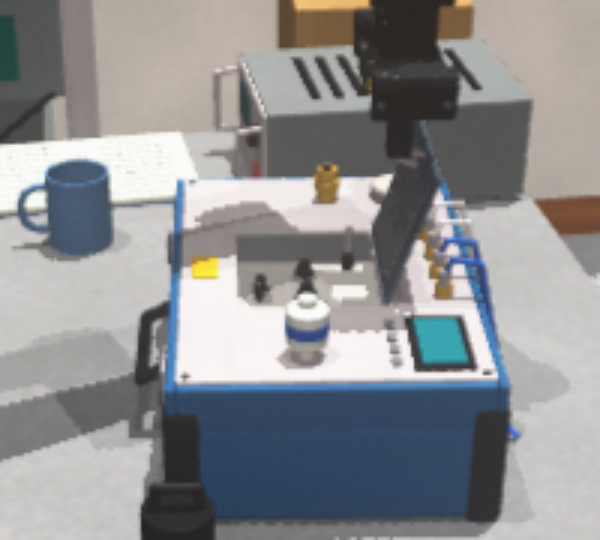

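The hatch lies back past upright, with its edge at crop (430,150), and the recess is open. I'll back off and look in with the wrist camera.

```bash
python3 -m handwheel '[[[0,0,0,0.03,0,-0.004,0],[0,0,0,0.03,0,-0.004,0],[0,0,0,0.03,0,-0.004,0],[0,0,0,0,0,0,0],[0,0,0,0,0,0,0]]]'
python3 - <<'E'
from h import *
np.set_printoptions(precision=4,suppress=True)
s=r.sense();im=cams.capture("wrist");cv2.imwrite("pics/w2.png",im[:,:,::-1]);C=cam("wrist",s)
for lo,hi in (((0,130,60),(8,255,255)),((172,130,60),(180,255,255))):
  for c,st,m in blobs(im,lo,hi,(180,100,480,260),8): print("red",c,st,onplane(C,c,.13))
E
```

```text
time_s: 9.05
tcp_pos: [0.5979, 0.0834, 0.2825]
ee_rot: [[-0.993, 0.117, 0.002], [0.117, 0.993, 0.001], [-0.002, 0.001, -1.0]]
wrist_force: [0.5, -0.1, -0.2]
gripper_width: 0.004
gripper_force: 0.0
red [284.     185.9848] [276 182  14  13  66] [0.5932 0.04   0.13  ]
```

View pics/w2.png

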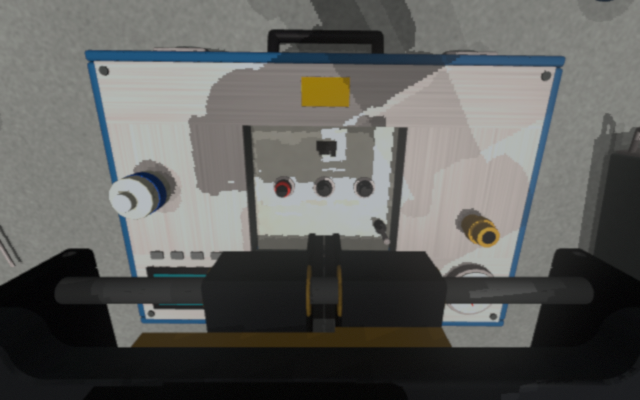

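The popped breaker is the image-left one: red ring at (284,186), with the others at (324,187) and (365,187). I'll refine on the black caps and check the 46 mm spacing.

```bash
python3 - <<'E'
from h import *
np.set_printoptions(precision=4,suppress=True)
s=r.sense();im=cv2.imread("pics/w2.png")[:,:,::-1].copy();C=cam("wrist",s)
a=np.deg2rad(-6.75);X=np.array([np.cos(a),np.sin(a)]);Y=np.array([-X[1],X[0]]);t=s["tcp_pos"]
for c,st,m in blobs(im,(0,0,0),(180,255,70),(265,165,385,205),20):
    for z in (.132,.139): p=onplane(C,c,z);print(c.round(1),st,z,p,"tool xy shift",-(p-t)[:2]@X,(p-t)[:2]@Y)
E
```

```text
[283.8 181.2] [277 179  14   8  32] 0.132 [0.5875 0.041  0.132 ] tool xy shift 0.005839323584568246 -0.04327235742216922
[283.8 181.2] [277 179  14   8  32] 0.139 [0.5859 0.0421 0.139 ] tool xy shift 0.007581972228127651 -0.042315521140379606
[323.4 187.4] [317 180  14  16 182] 0.132 [0.5994 0.0827 0.132 ] tool xy shift -0.001065102704519759 -0.0004360767331446085
[323.4 187.4] [317 180  14  16 182] 0.139 [0.5975 0.0829 0.139 ] tool xy shift 0.0008322318497218835 -0.00043893917376603184
[364.1 187.7] [357 180  15  16 185] 0.132 [0.605  0.1267 0.132 ] tool xy shift -0.00142112638827419 0.043914903312219485
[364.1 187.7] [357 180  15  16 185] 0.139 [0.6029 0.126  0.139 ] tool xy shift 0.00048418447644415905 0.0429184070125754
[281.3 190.5] [277 185  10  12  94] 0.132 [0.5975 0.0366 0.132 ] tool xy shift -0.004654237458482154 -0.04644043659923767
[281.3 190.5] [277 185  10  12  94] 0.139 [0.5957 0.0379 0.139 ] tool xy shift -0.0026764923741353693 -0.04541262306429199
```

```bash
python3 - <<'E'
from h import *
np.set_printoptions(precision=4,suppress=True)
s=r.sense();im=cv2.imread("pics/w2.png")[:,:,::-1].copy();C=cam("wrist",s)
a=np.deg2rad(-6.75);X=np.array([np.cos(a),np.sin(a)]);Y=np.array([-X[1],X[0]]);t=s["tcp_pos"]
for c,st,m in blobs(im,(105,100,30),(125,255,180),(120,165,180,225),20): 
    p=onplane(C,c,.175);print("band",c,st,p,(p-t)[:2]@X,(p-t)[:2]@Y)
p=onplane(C,(124,199),.21);print("top",p,(p-t)[:2]@X,(p-t)[:2]@Y)
E
python3 -m handwheel '[[[0,0,0,0,-0.0255,0,0],[0,0,0,-0.002,-0.02,0,0],[0,0,0,0,0,0.035,0],[0,0,0,0,0,0.03,0],[0,0,0,0,0,0,0],[0,0,0,0,0,0,0]]]'
python3 - <<'E'
from h import *
im=cams.capture("wrist");cv2.imwrite("pics/w3.png",im[:,:,::-1])
E
```

```text
band [154.9673 186.3571] [131 172  35  39 336] [ 0.5684 -0.0727  0.175 ] -0.011431054198063843 -0.1584471984431777
top [ 0.569  -0.0798  0.21  ] -0.009969013896937471 -0.16536663422343306
time_s: 9.7
tcp_pos: [0.5957, 0.0374, 0.2162]
ee_rot: [[-0.993, 0.117, -0.001], [0.117, 0.993, -0.001], [0.0, -0.001, -1.0]]
wrist_force: [-0.3, -0.3, 0.4]
gripper_width: 0.005
gripper_force: 0.0
```

View pics/w3.png

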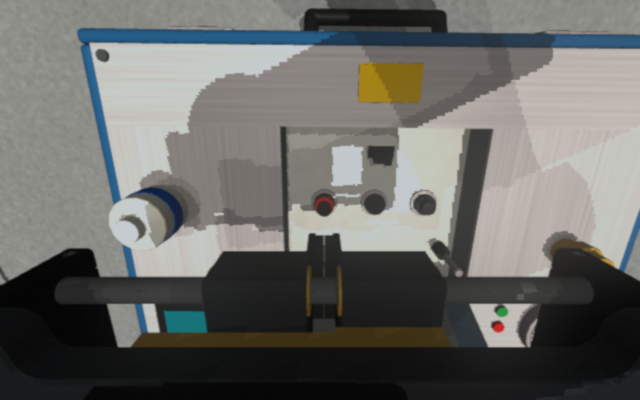

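The pump ring is at column 324, right below the fingertip's column. The filter at about (150,220) would be close to the body's right end, so I'll descend part way, roll 6° to lift that end, and recheck x.

```bash
python3 - <<'E'
from h import *
np.set_printoptions(precision=4,suppress=True)
s=r.sense();im=cv2.imread("pics/w3.png")[:,:,::-1].copy();C=cam("wrist",s)
a=np.deg2rad(-6.75);X=np.array([np.cos(a),np.sin(a)]);Y=np.array([-X[1],X[0]]);t=s["tcp_pos"]
q=lambda c,z:(lambda p:(-(p-t)[:2]@X,(p-t)[:2]@Y))(onplane(C,c,z))
for lo,hi in (((0,130,60),(8,255,255)),((0,0,0),(180,255,70))):
  for c,st,m in blobs(im,lo,hi,(305,180,445,225),20): print(c.round(1),st,np.array([q(c,z) for z in (.124,.132,.139)]).ravel())
E
python3 -m handwheel '[[[0,0,0,0,0,0.03,0],[0,0,0,0,0,0.03,0],[1.0,0,0,0,0,0,0],[0,0,0,0,0,0,0]]]'
```

```text
[323.9 201.1] [315 197  19  12  97] [ 0.0012 -0.0001  0.0038 -0.0001  0.0061 -0.0001]
[323.2 195.9] [315 193  19   8  48] [ 0.0062 -0.0007  0.0087 -0.0007  0.0108 -0.0007]
[374.4 203.4] [365 194  20  20 311] [-0.0008  0.0457  0.0018  0.0443  0.0041  0.043 ]
[424.7 204.2] [415 195  20  19 308] [-0.0016  0.0915  0.0011  0.0886  0.0034  0.0861]
[323.7 208.1] [317 201  14  15 156] [-0.0055 -0.0003 -0.0027 -0.0003 -0.0002 -0.0003]
time_s: 10.15
tcp_pos: [0.5959, 0.039, 0.1567]
ee_rot: [[-0.993, 0.114, -0.011], [0.114, 0.988, -0.106], [-0.001, -0.106, -0.994]]
wrist_force: [0.4, 0.7, -0.2]
gripper_width: 0.003
gripper_force: 0.0
```

```bash
python3 -m handwheel '[[[0,0,0,0,0,0.006,0],[0,0,0,0,0,0.005,0],[0,0,0,0,0.0004,0.004,0],[0,0,0,0,0.0003,0.003,0],[0,0,0,0,0.0003,0.003,0],[0,0,0,0,0,0,0]]]'
```

```text
time_s: 10.75
tcp_pos: [0.5949, 0.0362, 0.1355]
ee_rot: [[-0.993, 0.117, -0.012], [0.118, 0.988, -0.104], [-0.001, -0.105, -0.995]]
wrist_force: [-0.4, -0.4, 1.3]
gripper_width: 0.004
gripper_force: 0.7
```

```bash
python3 -m handwheel '[[[0,0,0,0,0.0002,0.0015,0],[0,0,0,0,0.0002,0.0015,0],[0,0,0,0,0,0,0]]]'; python3 -m handwheel '[[[0,0,0,0,0.0001,0.001,0],[0,0,0,0,0.0001,0.001,0],[0,0,0,0,0,0,0]]]'
```

```text
time_s: 11.05
tcp_pos: [0.5949, 0.0363, 0.1328]
ee_rot: [[-0.993, 0.117, -0.012], [0.117, 0.988, -0.104], [-0.001, -0.105, -0.994]]
wrist_force: [-1.0, -2.2, 3.9]
gripper_width: 0.009
gripper_force: 2.2
time_s: 11.35
tcp_pos: [0.595, 0.0363, 0.1325]
ee_rot: [[-0.993, 0.116, -0.011], [0.117, 0.988, -0.105], [-0.001, -0.105, -0.994]]
wrist_force: [-3.4, -0.4, 11.7]
gripper_width: 0.011
gripper_force: 5.9
```

```bash
python3 -m handwheel '[[[0,0,0,0,0,0.001,0],[0,0,0,0,0,0,0],[0,0,0,0,0,0,0]]]'; python3 -m handwheel '[[[0,0,0,0,0,-0.008,0],[0,0,0,0,0,-0.02,0],[-1.0,0,0,0,0,-0.03,0],[0,0,0,0,0,-0.03,0],[0,0,0,0.02,0,-0.03,0],[0,0,0,0.02,0,-0.03,0],[0,0,0,0,0,0,0],[0,0,0,0,0,0,0]]]'
python3 - <<'E'
from h import *
s=r.sense();C=cam("wrist",s)
im=cams.capture("wrist");b=cams.capture("side");print(len(blobs(im,(0,130,60),(8,255,255),(280,130,440,260),5)))
cv2.imwrite("pics/f.png",np.vstack([im[100:300,120:520],cv2.resize(b[80:260,240:440],(400,360))])[:,:,::-1])
E
```

```text
time_s: 11.65
tcp_pos: [0.595, 0.0363, 0.1323]
ee_rot: [[-0.993, 0.116, -0.01], [0.116, 0.988, -0.105], [-0.002, -0.105, -0.994]]
wrist_force: [-5.4, -0.9, 14.7]
gripper_width: 0.004
gripper_force: 7.6
time_s: 12.45
tcp_pos: [0.5555, 0.0478, 0.2772]
ee_rot: [[-0.993, 0.117, 0.001], [0.117, 0.993, 0.002], [-0.001, 0.002, -1.0]]
wrist_force: [-0.3, 1.0, -0.2]
gripper_width: 0.004
gripper_force: 0.0
0
```

View pics/f.png

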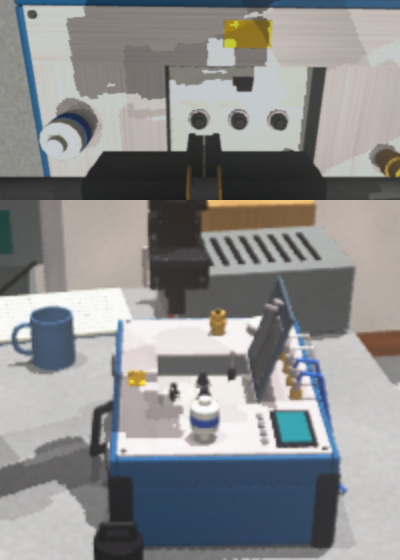

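All three buttons at (199,120), (238,120) and (279,120) look alike with no red showing. The hatch is still open, and the filter and union are standing where they were.

```bash
python3 -c "
from station import r
print(r.finish_job())"
```

```text
the job is handed in; nothing more can be done
None
```

The job is handed in at about 12.5 s: the catch was released, the hatch lies open past upright, the pump breaker is pressed to its stop with no red showing, and I saw nothing else moved.

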